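# Tip the reclaim skip into the slaking tub

## Task

Empty the small steel tipping skip of dry clay offcuts into the thick-walled grey tub: take the grey tub out of the row of tubs, set it down in front of the skip, then take it by its outer long wall and push it in between the side guards, under the lip, until it meets the frame. Then tip the skip by its bar past the catch and right over so that all three lumps fall into the tub, and ease the skip back upright, never letting it drop, until the catch holds it fully home; let go. Leave the tub under the skip, and do not disturb the other tubs, the pot or the roll of tape.

Things in the scene. Friction and masses are not known exactly. Their poses are not given: they have to be found in the camera images.
- frame: fixed grey sheet-steel frame of the skip, 170 mm deep, 142 wide, 138 high. Origin on the table, middle of the front face that the tub meets; -x points to the side the skip tips to (where the tub goes), y along the hinge, z up. Two side guards, 70 mm high, stand out along -x from that face: inner faces at y = +-84.5 mm to x = -80 mm, then flaring outwards to x = -100 mm
- bay (a point): where the tub's origin lies when the tub is fully in: on the table at frame x = -68 mm; axes as the frame's. The tub's 150 mm side lies along y here, 9.5 mm clear of each guard. The upright skip's lip overhangs the bay to frame x = -41 mm, at 148 mm above the table
- skip_hinge (a point): middle of the hinge line, 118 mm above the table at frame x = -5 mm; axes as the frame's. The empty skip stays where it is left above tip angle 1.1 or so; below that it falls back if let go. Eased back, it stops on the catch roller near 0.1 and must be pressed on home (2 to 4 N on the bar, downwards or by a pinch; pushed level it can jam on the finger), snapping under the catch to 0
- skip_bar (a point): middle of the skip's round tipping bar, 12 mm thick, 108 mm long along the hinge, an arm at each end, 50 mm free between bar and skip. At tip angle q it is 199 cos(0.679 + q) mm behind (frame +x) and 199 sin(0.679 + q) mm above the hinge: 243 mm over the table at q = 0, 317 mm at most. It can be pinched or straddled from above all the way, tool down, tips under 30 mm below the bar
- skip (a joint): tip angle of the skip in rad: 0 = upright on its rest, grows as it tips towards the tub (frame -x), 1.80 = right over on its stop. A sprung roller catch holds it between 0 and 0.1; starting it takes 8 to 9 N on the bar along its arc; then it gets steadily lighter and leans over past 1.5
- tub: loose thick-walled grey plastic tub, 0.3 kg, open on top, 130 (x) x 150 (y) x 62 mm high, walls and floor 8 mm. Origin under its centre. At the start it is the middle one of a row of three tubs, long sides together with under 15 mm between them, so only its short end walls can be grasped there; in the bay only its outer long wall can be
- lump_a: a loose bar-shaped offcut of dry clay, about 84 x 29 x 26 mm, 0.1 kg, lying in the skip at the start with its long side (its y) along the hinge; origin at the centre of its underside
- lump_b: a loose bar-shaped offcut of dry clay, about 77 x 28 x 29 mm, 0.1 kg, lying in the skip at the start with its long side (its y) along the hinge; origin at the centre of its underside
- lump_c: a loose bar-shaped offcut of dry clay, about 70 x 30 x 26 mm, 0.1 kg, lying in the skip at the start with its long side (its y) along the hinge; origin at the centre of its underside
- block_tub: loose translucent tub of texture blocks, 85 x 115 x 59 mm, one neighbour of the grey tub in the row; origin under its centre
- haze_tub: loose translucent tub with two cutters in it, 93 x 123 x 55 mm, the other neighbour; origin under its centre
- dotted_pot: loose olive stoneware pot with round dots, 82 mm across, 70 mm high, standing behind the work; origin under its centre
- masking_tape: loose roll of masking tape lying flat, 86 mm across, 19 mm high, to the right of the row of tubs, by the pen pot; origin under its centre
Things that resemble listed ones, but are neither listed nor needed, are in the scene too. Leave any green or orange look-alike of the lump_c alone.

How it is judged:
On the way, in this order (a step that is already met when the one before it is completed fails the run):
1. the grey tub stands in the bay under the upright skip (x of tub in the frame of bay between -0.015 and 0.015 m and y of tub in the frame of bay between -0.018 and 0.018 m and angle between tub's own z axis and vertical below 0.06 rad and height (world z) of tub below 0.006 m and angle between the x axis of tub and the x axis of frame, either way round below 0.15 rad and value of joint skip below 0.06 rad and linear speed of tub below 0.03 m/s), for 0.2 s.
2. the skip is tipped right over and all three lumps lie in the tub (x of lump_a in the frame of tub between -0.06 and 0.06 m and y of lump_a in the frame of tub between -0.072 and 0.072 m and z of lump_a in the frame of tub between 0 and 0.085 m and x of lump_b in the frame of tub between -0.06 and 0.06 m and y of lump_b in the frame of tub between -0.072 and 0.072 m and z of lump_b in the frame of tub between 0 and 0.085 m and x of lump_c in the frame of tub between -0.06 and 0.06 m and y of lump_c in the frame of tub between -0.072 and 0.072 m and z of lump_c in the frame of tub between 0 and 0.085 m and value of joint skip above 1.5 rad), for 0.2 s.
At the end, for the whole second after the job is handed in: The skip is back upright under its catch (tip angle under 0.04 rad); the grey tub stands flat in the bay (origin within 15 mm of the bay point along the frame's x and 18 mm along its y, turned less than 0.15 rad); all three lumps lie at rest in the tub; nothing is held (x of tub in the frame of bay between -0.015 and 0.015 m and y of tub in the frame of bay between -0.018 and 0.018 m and angle between tub's own z axis and vertical below 0.06 rad and height (world z) of tub below 0.006 m and angle between the x axis of tub and the x axis of frame, either way round below 0.15 rad and x of lump_a in the frame of tub between -0.06 and 0.06 m and y of lump_a in the frame of tub between -0.072 and 0.072 m and z of lump_a in the frame of tub between 0 and 0.085 m and x of lump_b in the frame of tub between -0.06 and 0.06 m and y of lump_b in the frame of tub between -0.072 and 0.072 m and z of lump_b in the frame of tub between 0 and 0.085 m and x of lump_c in the frame of tub between -0.06 and 0.06 m and y of lump_c in the frame of tub between -0.072 and 0.072 m and z of lump_c in the frame of tub between 0 and 0.085 m and value of joint skip below 0.04 rad and linear speed of each of tub, lump_a, lump_b, lump_c below 0.02 m/s); the robot touches nothing.
It fails at once if the skip drops back instead of being eased (faster than 3.5 rad/s before it reaches the catch) (velocity of joint skip below -3.5 rad/s and value of joint skip above 0.12 rad).
It fails at once if the tub of blocks is shifted by more than 25 mm (distance of block_tub from where it was at the start of the episode above 0.025 m).
It fails at once if the tub of cutters is shifted by more than 25 mm (distance of haze_tub from where it was at the start of the episode above 0.025 m).
It fails at once if the stoneware pot is shifted by more than 25 mm (distance of dotted_pot from where it was at the start of the episode above 0.025 m).
It fails at once if the roll of tape is shifted by more than 25 mm (distance of masking_tape from where it was at the start of the episode above 0.025 m).
It also fails if it takes over 72 s, if anything falls off the work surface, if the arm or the gripper's body presses on something with over 40 N, if the wrist force passes 120 N, or if a joint passes its speed limit or range.

## Robot

A 6-joint arm with a two-finger parallel gripper is mounted at the origin on a cart in front of the work surface, level with it; the furniture and walls round the work are solid. World frame = base frame: x ahead of the robot, y to its left, z up, the work surface at z = 0. Lengths are in m, angles in rad, forces in N, time in s.
With the tool pointing down it reaches from about 0.3 to 0.875 m from the base axis. Payload 6.4 kg.
Tool frame: the origin (TCP) lies on the centre line of the jaws, within the pads' length; the fingertips stand 22 mm ahead of it and the grasp point (between the pads) lies 3 mm ahead of it; z points along the fingers, y is the line along which they close (so a half turn about z gives the same grasp; the last joint's range is limited). The gripper opens to 85 mm and grips with 20 to 120 N. Pads are 22 mm wide; open, the fingers measure 114 mm over their backs; the gripper's body (76 mm by 85 mm) begins 54 mm behind the grasp point. The pads swing forward as they close: fully open they stand 13 mm farther back than shut.
Start: joints at [1.041, 0.181, 1.607, -0, 1.354, -0.206], TCP at [0.183, 0.545, 0.253] pointing down, gripper open.
Joint ranges: [-2.99, 2.99], [-0.89, 2.07], [0.3, 2.58], [-1.14, 4.28], [0, 2.63], [-3.12, 3.12]. Speed limits (rad/s): [2.57, 2.57, 3.01, 3.14, 3.14, 3.14].

## Interface

Orientations are given as a unit quaternion [w, x, y, z].
In Python, from bench import ctrl gives the robot as it stands. The module is installed in compiled form; this text tells all that it offers.
- The arm moves only by the tool servo_tool, never from a script. Its argument "commands" is a list of rows, each a list of 3 entries, a list of its own where there are three numbers: the shift along the tool's x, y, z in mm, then the turn about the tool's z in rad, then the finger opening in mm, from 0 to 85.4. In form: [[[dx, dy, dz], turn, jaw], ...]. A call has 1 to 20 rows; each row shifts and turns the commanded pose from where the row before left it, along the tool's axes as they then stand; what a row does not reach is not made up. A row lasts 1/8 s, in which the tool goes at most 62.5 mm and 10.7 degrees, less where a joint would pass 70% of its speed; a pose out of reach is approached as far as the arm can. A call with a gripper value outside its range is refused whole. The fingers move at their own pace and stop on an object; the grip force is fixed at half the most. Time passes only in rows, so rows that do not move let the fingers close. It gives the time, the measured TCP pose, the force, the opening and the grip force at its end, in the units of the state.
- ctrl.get_obs(): the state, without advancing time (a new reading comes with each control period).
- ctrl.camera(name): name is "scene" or "top" or "wrist"; returns a dict with "color" (480x640x3 uint8, red, green, blue), "z_map" (480x640 float32, m along the optical axis (not along the pixel's ray), 0 where there is no reading), "fx", "fy", "cx", "cy" (pixels), "R" (3x3) and "t" (3): a world point X has camera coordinates R X + t. Camera axes: x right, y down, z forward; pixel columns grow to the right and rows downward; lengths in m; the calibration is good to about 2 mm. A picture is of the moment at which its call begins.
- ctrl.hand_in(): hands the job in; it is judged then, once.
The state is a dict: "time_s": time; "q": joint angles; "dq": joint speeds; "joint_efforts": joint torques, N m; "eef_pos": TCP position; "eef_rot": TCP orientation; "wrist_force": force on the tool from outside, world axes, zero at the start; "torque": the same for the moment, N m; "opening": opening from 0.0 (shut) to 1.0 (fully open); "grasp_force": force on a finger pad.
Only numpy, scipy, OpenCV 4.12 (cv2) and the standard library are available. Lean on these libraries where they do the work, as an engineer would, in place of code of your own. Each camera call takes 0.05 s, during which the arm holds its last target. There are 200 camera calls.

## Working session

There is one attempt and no reset: what is moved stays moved. The work goes in short steps, Python scripts to look and compute and a tool call to move; the robot and the scene stay as the last step left them, time stands still between calls to the robot, and variables do not carry over. Pictures are saved under pics/ and viewed, at most 10 in all, crops included, and the job is handed in when it is done.

Besides the shell and the picture viewer there is one more tool, called after "Request:" in YAML: its name, and indented under it one key for each argument. servo_tool: Moves the arm, as the interface text tells. Its arguments: {"type":"object","properties":{"commands":{"type":"array"}},"required":["commands"]}

```bash
mkdir -p pics
cat > h.py <<'E'
import numpy as np, cv2
from bench import ctrl
def cam(n,save=None):
    c=ctrl.camera(n)
    if save: cv2.imwrite('pics/'+save+'.png',c['color'][:,:,::-1])
    np.savez('last_'+n+'.npz',**c)
    return c
def load(n): return dict(np.load('last_'+n+'.npz'))
def cloud(c):
    v,u=np.mgrid[:480,:640]; z=c['z_map']
    P=np.stack([(u-c['cx'])/c['fx']*z,(v-c['cy'])/c['fy']*z,z],-1)
    W=(P-c['t'])@c['R']; W[z==0]=np.nan; return W
def ray(c,u,v,h):
    d=c['R'].T@np.array([(u-c['cx'])/c['fx'],(v-c['cy'])/c['fy'],1]); o=-c['R'].T@c['t']
    return o+d*(h-o[2])/d[2]
def proj(c,X):
    p=c['R']@np.array(X)+c['t']; return c['fx']*p[0]/p[2]+c['cx'],c['fy']*p[1]/p[2]+c['cy']
E
python3 - <<'E'
from h import *
a=cam('scene','scene');b=cam('top','top')
print(ctrl.get_obs())
for c in(a,b): print(c['fx'],-c['R'].T@c['t'],c['R'][2],(c['z_map']>0).mean())
E
```

```text
{'time_s': 0.1, 'q': array([ 1.04069315e+00,  1.81501154e-01,  1.60793297e+00,  2.56565557e-05,
        1.35378925e+00, -2.06287392e-01]), 'dq': array([-3.72212313e-04, -1.72889721e-03, -1.51708581e-03,  1.96476903e-05,
        1.78324232e-03,  9.15381304e-04]), 'joint_efforts': array([ 1.60246327e-04, -4.45878625e+01, -3.52236986e+01, -4.38589550e-04,
        4.00148609e-03,  3.51964900e-05]), 'eef_pos': array([0.18268285, 0.5447108 , 0.2524428 ]), 'eef_rot': array([-3.05160112e-04,  1.61204124e-01,  9.86920749e-01, -7.56205222e-04]), 'wrist_force': array([-0.43537319,  0.41749077, -0.67657338]), 'torque': array([0.00216653, 0.00870716, 0.00102564]), 'grasp_force': 0.0, 'opening': 0.9949773653217885}
594.8545799877256 [-0.31562147  1.05412596  0.79893973] [ 0.56379179 -0.70113801 -0.43651382] 0.9960807291666667
625.1007508042925 [0.23548604 0.04698257 1.66743943] [ 0.19453063 -0.00123809 -0.98089566] 0.9959049479166666
```

View pics/scene.png

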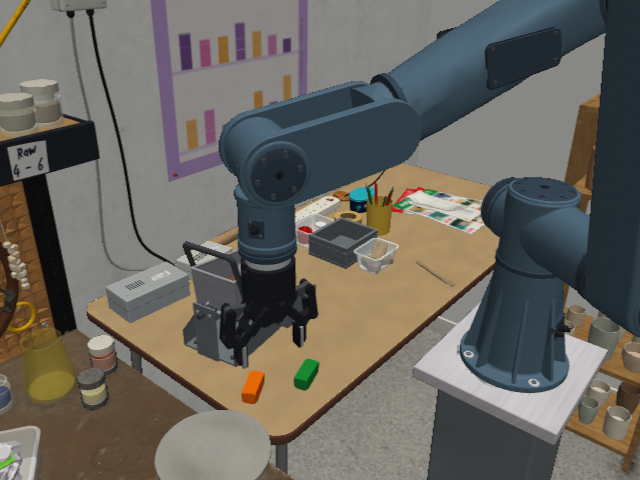

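View pics/top.png

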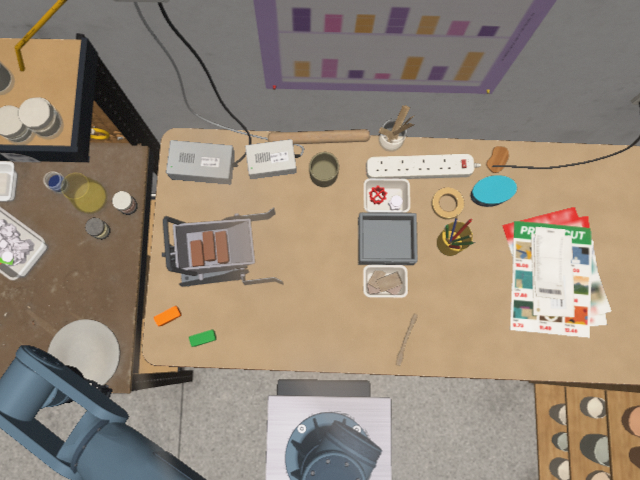

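The top view shows the grey tub at about (387,238), between white tubs at (386,195) and (386,281). The skip is at about (210,250), with its bar at (170,245) and its guards running right to (270,212) and (280,282). The lumps are at (196,250), (209,246) and (221,245).

What could be mistaken for the targets:
- **Grey tub:** the grey boxes at (200,160) and (271,157) are closed cases, so the open tub at (387,238) is the one.
- **lump_c:** the orange piece at (167,316) and the green piece at (202,338) are decoys.

Run:
```python
from h import *
c=load('top');W=cloud(c);s=load('scene');S=cloud(s)
def rect(P,name):
    r=cv2.minAreaRect((P[:,:2]*1000).astype(np.float32)); print(name,len(P),np.round(r[0],1),np.round(r[1],1),round(r[2],1),'zmed',np.median(P[:,2]).round(4))
def sel(W,u0,u1,v0,v1,z0,z1):
    m=np.zeros(W.shape[:2],bool);m[v0:v1,u0:u1]=1
    return W[m&(W[...,2]>z0)&(W[...,2]<z1)]
print('table',np.nanmedian(W[300:340,280:340,2]),np.nanmedian(W[200:300,440:520,2]))
rect(sel(W,355,420,208,268,.045,.08),'tub rim')
rect(sel(W,355,420,172,214,.03,.08),'n1'); rect(sel(W,355,420,264,300,.03,.08),'n2')
rect(sel(W,250,300,200,295,.055,.085),'guards')
rect(sel(W,255,300,200,230,.055,.085),'gU'); rect(sel(W,255,300,265,295,.055,.085),'gD')
P=sel(W,255,300,200,230,.055,.085);Q=sel(W,255,300,265,295,.055,.085)
rect(sel(W,150,200,205,300,.225,.27),'bar')
# scene view tub
tub=sel(S,295,385,205,275,.05,.075)
r=tub[(abs(tub[:,1]+.12)<.25)]; rect(r,'scene rim')
T=c['color'][140:340,140:440][:,:,::-1]
cv2.imwrite('pics/crop.png',cv2.resize(T,(800,533),interpolation=cv2.INTER_CUBIC))
for n,(u,v) in dict(bar=(172,246),g1=(272,212),g2=(281,282)).items(): print(n,W[v-1:v+2,u-1:u+2].reshape(-1,3).round(3).tolist())
```

```text
table 0.001298512316762123 0.002580314023324614
tub rim 1049 [ 562.9 -146.7] [160.4 152.9] 0.5 zmed 0.0607
n1 1032 [ 687.3 -153.3] [126.2 163. ] 0.5 zmed 0.0476
n2 874 [ 447.7 -140.4] [ 84.9 113.6] 0.1 zmed 0.0484
guards 130 [531.6 182.4] [197.2  82.5] 7.9 zmed 0.0683
gU 52 [620.4 178.7] [ 9.8 54.2] 22.7 zmed 0.0676
gD 55 [445.5 162.7] [69.7 10.2] 88.6 zmed 0.0685
bar 325 [502.1 384.6] [130.4  19.5] 8.1 zmed 0.2476
scene rim 1303 [ 586.7 -161.5] [255.8 323.6] 33.4 zmed 0.0571
bar [[0.525, 0.414, 0.091], [0.526, 0.413, 0.085], [0.541, 0.429, 0.002], [0.517, 0.407, 0.12], [0.516, 0.404, 0.124], [0.517, 0.402, 0.121], [0.514, 0.407, 0.12], [0.516, 0.407, 0.111], [0.515, 0.403, 0.116]]
g1 [[0.627, 0.163, 0.059], [0.63, 0.161, 0.048], [0.629, 0.158, 0.052], [0.626, 0.164, 0.051], [0.628, 0.161, 0.043], [0.63, 0.159, 0.037], [0.624, 0.164, 0.048], [0.629, 0.163, 0.026], [0.63, 0.16, 0.023]]
g2 [[0.443, 0.134, 0.048], [0.44, 0.131, 0.07], [0.44, 0.128, 0.072], [0.441, 0.135, 0.036], [0.44, 0.132, 0.044], [0.439, 0.129, 0.055], [0.442, 0.136, 0.008], [0.44, 0.133, 0.025], [0.44, 0.13, 0.026]]
```

View pics/crop.png

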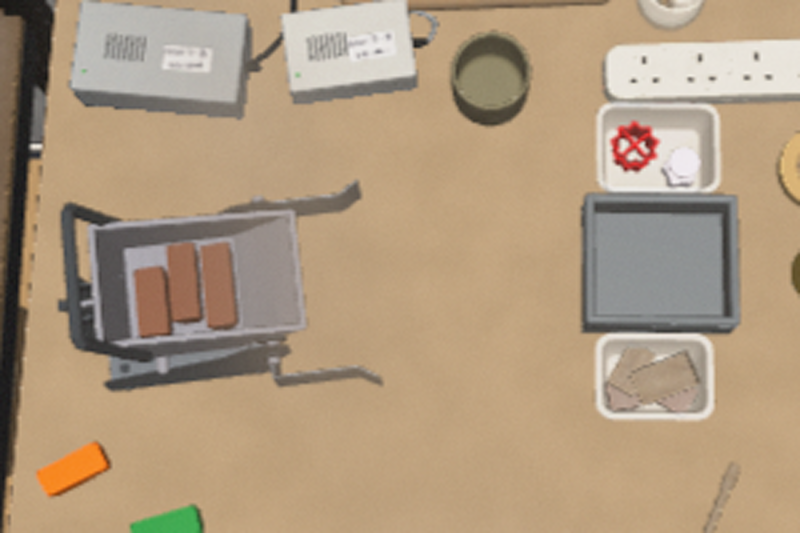

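Run:
```python
from h import *
c=load('top');W=cloud(c)
def sel(W,u0,u1,v0,v1,z0,z1):
    m=np.zeros(W.shape[:2],bool);m[v0:v1,u0:u1]=1
    return W[m&(W[...,2]>z0)&(W[...,2]<z1)]
B=sel(W,150,200,205,300,.236,.262)
def line(P):
    l=cv2.fitLine((P[:,:2]*1000).astype(np.float32),cv2.DIST_HUBER,0,.01,.01).ravel(); return l,np.degrees(np.arctan2(l[1],l[0]))
l,a=line(B);t=(B[:,:2]*1000-l[2:])@l[:2];print('bar',a,l[2:]+l[:2]*(np.percentile(t,1)+np.percentile(t,99))/2,np.ptp(t),np.median(B[:,2]))
for n,b in dict(U=(236,262,205,225),D=(245,271,270,292)).items():
    P=sel(W,*b,.058,.08);P=P[P[:,2]<.08]; l,a=line(P);print(n,len(P),a,l[2:],P[:,:2].min(0),P[:,:2].max(0))
p,q=ray(c,274.2,208.6,.07),ray(c,282.9,282.9,.07);d=q-p
print('tips',p,q,np.hypot(*d[:2]),np.degrees(np.arctan2(-d[1],-d[0])),(p+q)/2)
# skip rim ~ z
R=sel(W,160,260,205,300,.13,.215);print(cv2.minAreaRect((R[:,:2]*1000).astype(np.float32)))
# tub rim
P=sel(W,355,420,208,268,.056,.068)
for k in(0,1):
    h,e=np.histogram(P[:,k]*1000,bins=np.arange(-240,660,4));i=h>25;print(list(zip(e[:-1][i],h[i])))
# colour contour of floor-dark inside & outer in image
```

```text
bar 8.154549 [501.5323913  386.62033877] 129.95755468217232 0.24797662534341205
U 44 -81.97391 [613.57477 212.73314] [0.60948002 0.18809213] [0.61975566 0.24032539]
D 48 -82.36371 [442.81573 191.81923] [0.4382073  0.15923293] [0.44964086 0.22330913]
tips [0.63090113 0.15402149 0.07      ] [0.43497958 0.12560793 0.07      ] 0.19797117163146463 8.251801392842605 [0.53294036 0.13981471 0.07      ]
((516.6471557617188, 291.93255615234375), (146.34075927734375, 187.47047424316406), 8.06045150756836)
[(np.int64(496), np.int64(62)), (np.int64(500), np.int64(67)), (np.int64(504), np.int64(69)), (np.int64(620), np.int64(83)), (np.int64(624), np.int64(62))]
[(np.int64(-224), np.int64(28)), (np.int64(-220), np.int64(68)), (np.int64(-216), np.int64(61)), (np.int64(-80), np.int64(47)), (np.int64(-76), np.int64(76))]
```

The grey tub is confirmed: it is open, its floor shows at crop (660,262), and its rim is at z≈61 mm, centred near (562,-148) mm. The frame's yaw is about 8.1°, with its origin near (522.5,238.3) mm. I'm moving to a point above the tub's left end wall.

Request:
servo_tool:
  commands:
    - [[0,0,-20],-0.162,85]
    - [[0,0,-10],-0.162,85]
    - [[-21,-34.5,0],0,85]
    - [[-21,-34.5,0],0,85]
    - [[-21,-34.5,0],0,85]
    - [[-21,-34.5,0],0,85]
    - [[-21,-34.5,0],0,85]
    - [[-21,-34.5,0],0,85]
    - [[-21,-34.5,0],0,85]
    - [[-21,-34.5,0],0,85]
    - [[-21,-34.5,0],0,85]
    - [[-21,-34.5,0],0,85]
    - [[-21,-34.5,0],0,85]
    - [[-21,-34.5,0],0,85]
    - [[-21,-34.5,0],0,85]
    - [[-21,-34.5,0],0,85]
    - [[-21,-34.5,0],0,85]
    - [[-21,-34.5,0],0,85]
    - [[-21,-34.5,0],0,85]
    - [[-21,-34.5,0],0,85]

```text
time_s: 2.6
eef_pos: [0.5614, -0.0769, 0.2828]
eef_rot: [-0.0, -0.0, 1.0, 0.0]
wrist_force: [0.1, 0.3, 0.4]
opening: 0.994
grasp_force: 0.0
```

```bash
cat >> h.py <<'E'
def st():
    o=ctrl.get_obs(); w,x,y,z=o['eef_rot']; psi=2*np.arctan2(y,x)
    print('t%.2f'%o['time_s'],'pos',(o['eef_pos']*1000).round(1),'psi%.3f'%psi,'F',o['wrist_force'].round(1),'op%.1f'%(o['opening']*85.4),'g%.0f'%o['grasp_force'],'rot',o['eef_rot'].round(4)); return o
E
python3 - <<'E'
from h import *
o=st();c=cam('wrist','w1');print(-c['R'].T@c['t'],c['R'][2])
W=cloud(c);print(W[240,320],W[300,320],W[200,320])
P=W[(W[...,2]>.052)&(W[...,2]<.072)]
print(P.min(0),P.max(0))
for k in(0,1):
    h,e=np.histogram(P[:,k]*1000,bins=np.arange(-260,700,4));i=h>np.max(h)*.3;print(list(zip(e[:-1][i].tolist(),h[i].tolist())))
E
```

```text
t2.60 pos [561.4 -76.9 282.8] psi3.142 F [0.1 0.3 0.4] op84.9 g0 rot [-4.e-04 -0.e+00  1.e+00  2.e-04]
[ 0.49209356 -0.07803374  0.40349192] [ 2.69081663e-01  2.50955177e-04 -9.63117332e-01]
[ 0.60359519 -0.06662571  0.00110052] [ 0.68234847 -0.06601351  0.00101852] [ 5.55335663e-01 -6.69784717e-02  2.96211363e-04]
[ 0.40244105 -0.43644185  0.05200022] [0.90194374 0.30972164 0.07198755]
[(440, 371), (444, 310), (496, 681), (500, 627), (604, 333), (608, 334), (612, 319), (616, 924), (620, 554), (628, 367)]
[(-224, 269), (-220, 557), (-216, 649), (-200, 201), (-196, 299), (-180, 232), (-176, 255), (-172, 292), (-168, 271), (-164, 228), (-92, 348), (-88, 461), (-84, 258), (-80, 516), (-76, 504), (248, 328), (272, 233), (276, 311)]
```

View pics/w1.png

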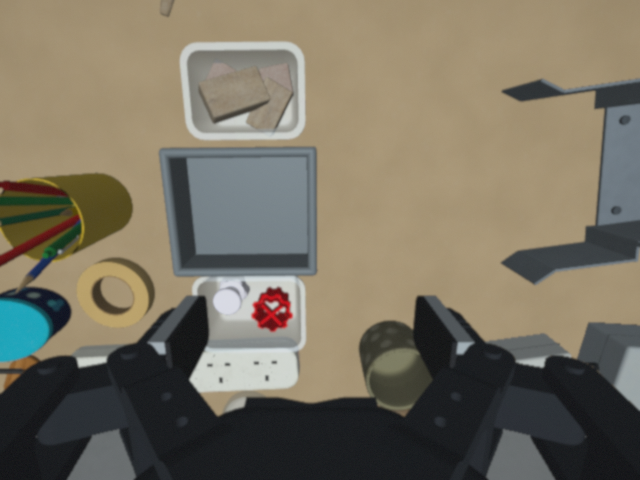

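The wrist view shows the tub rim outline spanning (161,148) to (317,275), centred at about (240,212), with its left end wall at column 312 and the two white tubs above and below it. The skip's guards are at right. I'll descend on the wall at y≈-77 and grip.

Request:
servo_tool:
  commands:
    - [[0,0,45],0,85]
    - [[0,0,45],0,85]
    - [[0,0,45],0,85]
    - [[0,0,45],0,85]
    - [[0,0,35],0,85]
    - [[0,0,18],0,85]
    - [[0,0,0],0,60]
    - [[0,0,0],0,30]
    - [[0,0,0],0,12]
    - [[0,0,0],0,5]
    - [[0,0,0],0,0]
    - [[0,0,0],0,0]
    - [[0,0,0],0,0]
    - [[0,0,0],0,0]
    - [[0,0,-5],0,0]
    - [[0,0,-5],0,0]

```text
time_s: 4.65
eef_pos: [0.5605, -0.0756, 0.0601]
eef_rot: [-0.001, -0.0, 1.0, 0.0]
wrist_force: [0.9, -0.6, -2.6]
opening: 0.086
grasp_force: 58.3
```

Request:
servo_tool:
  commands:
    - [[0,0,-30],0,0]
    - [[0,0,-30],0,0]
    - [[0,0,-30],0,0]
    - [[0,0,-10],0,0]
    - [[-10,22,0],0,0]
    - [[-10,22,0],0,0]
    - [[-10,22,0],0,0]
    - [[-10,22,0],0,0]
    - [[-10,22,0],0,0]
    - [[-10,21,0],0,0]
    - [[0,0,0],0.17,0]
    - [[0,0,0],0.18,0]
    - [[0,0,0],0.18,0]
    - [[0,0,0],0.18,0]
    - [[0,0,0],0.18,0]
    - [[0,0,0],0.18,0]
    - [[0,0,0],0.18,0]
    - [[0,0,0],0.18,0]
    - [[0,0,0],0,0]

```text
time_s: 7.02
eef_pos: [0.6209, 0.0554, 0.1597]
eef_rot: [-0.0, 0.655, 0.756, -0.0]
wrist_force: [-0.1, -0.5, -1.9]
opening: 0.085
grasp_force: 58.9
```

Run:
```python
from h import *
o=st();c=cam('top');W=cloud(c)
s=cam('scene','s2')
m=(W[...,2]>.14)&(W[...,2]<.24)&(W[...,0]>.42)&(W[...,0]<.66)&(W[...,1]>-.1)&(W[...,1]<.14);P=W[m];print(len(P),cv2.minAreaRect((P[:,:2]*1000).astype(np.float32)))
```

```text
t7.03 pos [620.9  55.4 159.7] psi1.714 F [-0.1 -0.5 -1.9] op7.2 g59 rot [-2.000e-04  6.549e-01  7.557e-01 -3.000e-04]
482 ((552.2743530273438, 44.9056510925293), (152.66824340820312, 130.7522735595703), 8.359427452087402)
```

View pics/s2.png

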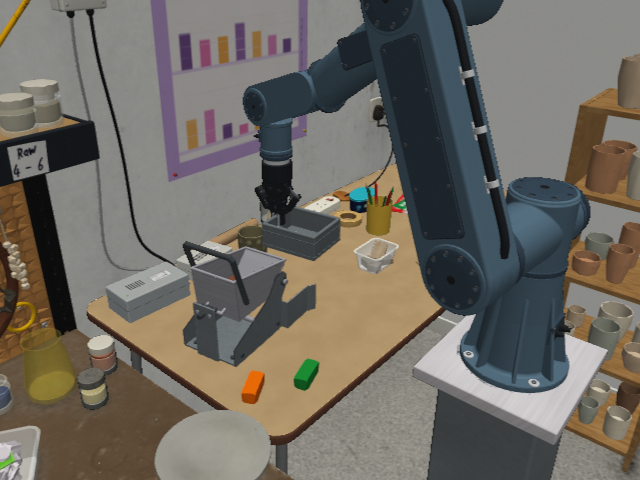

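The tub hangs level at about (275,230) in the scene view, with rim centre (552,45) mm and yaw 8.4°. The skip, pot and neighbours are clear. I'm setting it down.

Request:
servo_tool:
  commands:
    - [[0,0,30],0,0]
    - [[0,0,30],0,0]
    - [[0,0,25],0,0]
    - [[0,0,12],0,0]
    - [[0,0,6],0,0]
    - [[0,0,5],0,0]
    - [[0,0,0],0,0]
    - [[0,0,0],0,15]
    - [[0,0,0],0,30]
    - [[0,0,0],0,40]
    - [[0,0,-25],0,40]
    - [[0,0,-35],0,40]
    - [[0,0,-35],0,40]
    - [[0,0,-35],0,40]
    - [[0,0,-30],0,40]
    - [[40,0,0],0.15,60]
    - [[40,0,0],0.15,80]

```text
time_s: 9.25
eef_pos: [0.6159, 0.1352, 0.2134]
eef_rot: [0.0, 0.763, 0.646, 0.001]
wrist_force: [0.0, -0.8, -0.3]
opening: 0.871
grasp_force: 0.0
```

```bash
cat > m.py <<'E'
from h import *
o=st();c=cam('top');W=cloud(c);s=cam('scene');S=cloud(s)
def fit(P,n):
    r=cv2.minAreaRect((P[:,:2]*1000).astype(np.float32)); print(n,len(P),np.round(r[0],1),np.round(r[1],1),round(r[2],2),P[:,2].max().round(3)); return r
yaw=np.radians(8.15); xf=np.array([-np.sin(yaw),np.cos(yaw)]); yf=np.array([-np.cos(yaw),-np.sin(yaw)]); O=np.array([.5225,.2383])
def F(P): d=P[...,:2]-O; return np.stack([d@xf,d@yf,P[...,2]],-1)*1000
for n,X in(('top',W),('scene',S)):
    G=F(X)
    q=G[(G[...,2]>54)&(G[...,2]<70)&(G[...,0]>-290)&(G[...,0]<-40)&(abs(G[...,1])<82)]
    for k in(0,1):
        h,e=np.histogram(q[:,k],bins=np.arange(-300,100,3));i=h>max(h)*.25;print(n,'tub',k,list(zip(e[:-1][i].tolist(),h[i].tolist())))
    for sg in(1,-1):
        g=G[(G[...,2]>60)&(G[...,2]<73)&(G[...,0]>-78)&(G[...,0]<-5)&(sg*G[...,1]>75)&(sg*G[...,1]<100)]
        if len(g)>10: l=np.polyfit(g[:,0],g[:,1],1); print(n,'guard',sg,len(g),l,np.percentile(g[:,1],[5,50,95]))
    b=G[(G[...,2]>232)&(G[...,2]<256)&(G[...,0]>130)&(G[...,0]<170)&(abs(G[...,1])<80)]
    if len(b)>10: print(n,'bar',len(b),np.percentile(b,[5,50,95],axis=0).round(1).tolist(),np.polyfit(b[:,1],b[:,0],1))
E
python3 m.py
```

```text
t9.25 pos [615.9 135.2 213.4] psi1.405 F [ 0.  -0.8 -0.3] op74.4 g0 rot [5.000e-04 7.631e-01 6.463e-01 6.000e-04]
top tub 0 [(-261, 45), (-258, 58), (-255, 70), (-252, 31)]
top tub 1 [(-78, 36), (-75, 37), (-72, 54), (-69, 14), (63, 37), (66, 44), (69, 55), (72, 21)]
top guard -1 26 [-1.64972271e-02 -8.77347521e+01] [-89.30122277 -86.65489737 -85.00386909]
top bar 305 [[144.7, -58.5, 238.2], [149.6, 1.6, 248.3], [156.0, 59.2, 253.5]] [8.46736591e-05 1.49902383e+02]
scene tub 0 [(-258, 40), (-255, 88), (-252, 68), (-249, 25), (-135, 47), (-132, 65), (-129, 34)]
scene tub 1 [(-69, 37), (-66, 33), (69, 35), (72, 50), (75, 82)]
scene guard 1 95 [-3.20244807e-03  8.92454955e+01] [86.98090127 89.54302478 91.21384488]
scene bar 355 [[148.3, -52.4, 236.0], [154.4, 10.3, 246.7], [157.8, 65.1, 251.2]] [-1.37065983e-02  1.54040219e+02]
```

Request:
servo_tool:
  commands:
    - [[-39,-8,0],0,85]
    - [[-39,-8,0],0,85]
    - [[-39,-8,0],0,85]
    - [[-39.5,-8,0],0,85]
    - [[0,0,0],-0.17,85]
    - [[0,0,0],-0.17,85]
    - [[0,0,0],-0.17,85]
    - [[0,0,0],-0.17,85]
    - [[0,0,0],-0.17,85]
    - [[0,0,0],-0.17,85]
    - [[0,0,0],-0.17,85]
    - [[0,0,0],-0.17,85]
    - [[0,0,0],-0.17,85]
    - [[0,0,0],-0.17,85]
    - [[0,0,0],-0.177,85]
    - [[0,0,0],0,85]

```text
time_s: 11.35
eef_pos: [0.5593, -0.0151, 0.2124]
eef_rot: [0.0, -0.073, 0.997, -0.0]
wrist_force: [0.0, -0.2, 0.3]
opening: 0.995
grasp_force: 0.0
```

Run:
```python
from h import *
o=st();c=cam('wrist','w2');W=cloud(c)
yaw=np.radians(8.15); xf=np.array([-np.sin(yaw),np.cos(yaw)]); yf=np.array([-np.cos(yaw),-np.sin(yaw)]); O=np.array([.5225,.2383])
d=W[...,:2]-O; G=np.stack([d@xf*1000,d@yf*1000,W[...,2]*1000],-1)
q=G[(G[...,2]>55)&(G[...,2]<68)&(G[...,0]>-290)&(G[...,0]<-115)&(abs(G[...,1])<85)]
for k in(0,1):
    h,e=np.histogram(q[:,k],bins=np.arange(-300,100,3));i=h>max(h)*.25;print(k,list(zip(e[:-1][i].tolist(),h[i].tolist())))
for sg in(1,-1):
    g=G[(G[...,2]>62)&(G[...,2]<75)&(G[...,0]>-78)&(G[...,0]<-45)&(sg*G[...,1]>75)&(sg*G[...,1]<100)]
    if len(g)>10: print(sg,len(g),np.polyfit(g[:,0],g[:,1],1),np.percentile(g[:,1],[2,50,98]))
e=o['eef_pos'][:2]-O;print('tcp frame',e@xf*1000,e@yf*1000)
```

```text
t11.35 pos [559.3 -15.1 212.4] psi3.288 F [ 0.  -0.2  0.3] op85.0 g0 rot [ 0.000e+00 -7.310e-02  9.973e-01 -1.000e-04]
0 [(-261, 716), (-258, 672), (-255, 684), (-141, 805), (-138, 779), (-135, 581)]
1 [(-75, 206), (-72, 345), (-69, 604), (-66, 194), (66, 611), (69, 734), (72, 711), (75, 260)]
1 239 [-7.54183174e-03  8.75658752e+01] [86.57222294 88.06991728 89.61115599]
-1 286 [ 3.71345859e-03 -8.25299493e+01] [-84.67396635 -82.47236017 -81.70724686]
tcp frame -256.10282256258847 -0.5277876913180185
```

View pics/w2.png

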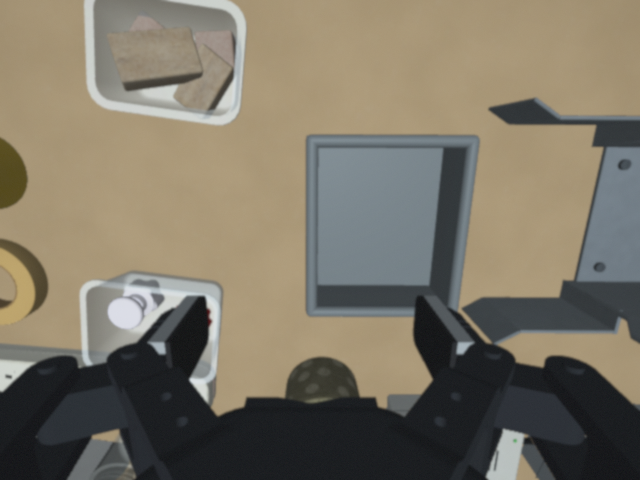

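The wrist view shows the tub squarely in front of the guards: outer wall at column 312, tub centre at about (390,222), guard mouths at (490,110) and (465,300). It is aligned within about 2 mm. I'll grip the outer wall and push.

Request:
servo_tool:
  commands:
    - [[0,0,40],0,60]
    - [[0,0,40],0,60]
    - [[0,0,40],0,60]
    - [[0,0,30],0,60]
    - [[0,0,12],0,60]
    - [[0,0,0],0,30]
    - [[0,0,0],0,12]
    - [[0,0,0],0,3]
    - [[0,0,0],0,0]
    - [[0,0,0],0,0]
    - [[0,0,0],0,0]
    - [[0,0,0],0,0]
    - [[0,8,0],0,0]
    - [[0,12,0],0,0]
    - [[0,12,0],0,0]
    - [[0,12,0],0,0]
    - [[0,0,0],0,0]

```text
time_s: 13.52
eef_pos: [0.5543, 0.0295, 0.0519]
eef_rot: [0.002, -0.074, 0.997, -0.0]
wrist_force: [0.1, 2.1, 7.8]
opening: 0.082
grasp_force: 59.9
```

Request:
servo_tool:
  commands:
    - [[0,5,-1],0,0]
    - [[0,10,0],0,0]
    - [[0,10,0],0,0]
    - [[0,10,0],0,0]
    - [[0,10,0],0,0]
    - [[0,10,0],0,0]
    - [[0,8,0],0,0]
    - [[0,5,0],0,0]
    - [[0,3,0],0,0]
    - [[0,0,0],0,0]

```text
time_s: 14.78
eef_pos: [0.543, 0.0997, 0.0519]
eef_rot: [0.001, -0.074, 0.997, -0.0]
wrist_force: [1.1, -2.0, 5.5]
opening: 0.084
grasp_force: 59.7
```

```bash
sed -i 's/x\[\.\.\.,0\]<-40/&/' m.py; python3 m.py
```

```text
t14.78 pos [543.   99.7  51.9] psi3.289 F [ 1.1 -2.   5.5] op7.2 g60 rot [ 6.000e-04 -7.380e-02  9.973e-01 -2.000e-04]
top tub 0 [(-57, 3), (-54, 3), (-51, 4), (-48, 4), (-45, 5), (-42, 2)]
top tub 1 [(-78, 6), (-75, 7), (-72, 6), (-69, 2), (15, 2)]
top guard 1 11 [-7.32026162e-02  8.43549658e+01] [83.4340951  85.78479126 86.62754809]
top guard -1 34 [-7.24085197e-02 -8.80282491e+01] [-89.00681376 -86.40635529 -75.72721838]
top bar 302 [[144.6, -59.3, 239.9], [149.5, 0.3, 247.7], [156.1, 59.4, 253.7]] [1.84135071e-03 1.50008845e+02]
scene tub 0 [(-144, 15), (-141, 36), (-138, 42), (-135, 34), (-129, 15), (-126, 13)]
scene tub 1 [(69, 16), (72, 34), (75, 61)]
scene guard 1 130 [1.17662144e-02 8.65365638e+01] [76.32193549 88.67063901 91.17256394]
scene bar 360 [[148.4, -52.1, 235.9], [154.3, 11.1, 246.9], [158.2, 65.6, 250.8]] [-1.04986538e-02  1.53973624e+02]
```

Request:
servo_tool:
  commands:
    - [[0,3,0],0,0]
    - [[0,3,0],0,0]
    - [[0,2,0],0,0]
    - [[0,1,0],0,0]
    - [[0,1,0],0,0]
    - [[0,0,0],0,0]

```text
time_s: 15.62
eef_pos: [0.5416, 0.1091, 0.0519]
eef_rot: [0.001, -0.074, 0.997, -0.0]
wrist_force: [0.5, -4.0, 5.1]
opening: 0.085
grasp_force: 59.7
```

Request:
servo_tool:
  commands:
    - [[0,1,0],0,0]
    - [[0,1,0],0,0]
    - [[0,1,0],0,0]
    - [[0,0,0],0,0]

```text
time_s: 16.12
eef_pos: [0.5411, 0.1121, 0.0519]
eef_rot: [0.001, -0.074, 0.997, -0.0]
wrist_force: [1.6, -4.3, 5.6]
opening: 0.082
grasp_force: 59.7
```

Request:
servo_tool:
  commands:
    - [[0,1,0],0,0]
    - [[0,1,0],0,0]
    - [[0,1,0],0,0]
    - [[0,0,0],0,0]

```text
time_s: 16.62
eef_pos: [0.5407, 0.1149, 0.0519]
eef_rot: [0.001, -0.074, 0.997, -0.001]
wrist_force: [1.0, -6.2, 6.0]
opening: 0.083
grasp_force: 59.7
```

Request:
servo_tool:
  commands:
    - [[0,1,0],0,0]
    - [[0,1,0],0,0]
    - [[0,0,0],0,0]

```text
time_s: 17.0
eef_pos: [0.5403, 0.1151, 0.0519]
eef_rot: [0.0, -0.074, 0.997, -0.002]
wrist_force: [-1.4, -14.8, 7.8]
opening: 0.082
grasp_force: 60.1
```

Request:
servo_tool:
  commands:
    - [[0,-1.5,0],0,0]
    - [[0,0,0],0,15]
    - [[0,0,0],0,35]
    - [[0,0,0],0,40]
    - [[0,0,0],0,40]
    - [[0,0,-20],0,40]
    - [[0,0,-40],0,40]
    - [[0,0,-40],0,40]
    - [[0,0,-40],0,50]
    - [[0,0,-40],0,60]
    - [[0,0,-40],0,60]
    - [[0,0,-40],0,60]
    - [[0,0,-35],0,60]
    - [[0,30,0],0,60]
    - [[0,40,0],0,60]
    - [[0,40,0],0,60]
    - [[0,40,0],0,60]
    - [[0,0,0],0,60]

```text
time_s: 19.25
eef_pos: [0.5171, 0.2662, 0.346]
eef_rot: [-0.0, -0.075, 0.997, 0.0]
wrist_force: [-0.5, -0.3, -0.1]
opening: 0.706
grasp_force: 0.0
```

Run:
```python
from h import *
o=st();c=cam('wrist','w3');W=cloud(c)
yaw=np.radians(8.15); xf=np.array([-np.sin(yaw),np.cos(yaw)]); yf=np.array([-np.cos(yaw),-np.sin(yaw)]); O=np.array([.5225,.2383])
def F(W): d=W[...,:2]-O; return np.stack([d@xf*1000,d@yf*1000,W[...,2]*1000],-1)
G=F(W)
b=G[(G[...,2]>230)&(G[...,2]<260)&(G[...,0]>120)&(G[...,0]<185)&(abs(G[...,1])<45)]
print('bar',len(b),np.percentile(b,[2,25,50,75,98],axis=0).round(1).tolist())
S=cam('scene','s3');t=cam('top');T=F(cloud(t))
for n,X in(('top',T),('wr',G)):
    q=X[(X[...,2]>54)&(X[...,2]<68)&(X[...,0]>-150)&(X[...,0]<-60)&(abs(X[...,1])<82)]
    for k in(0,1):
        h,e=np.histogram(q[:,k],bins=np.arange(-150,100,3));i=h>max(h)*.25;print(n,k,list(zip(e[:-1][i].tolist(),h[i].tolist())))
```

```text
t19.25 pos [517.1 266.2 346. ] psi3.293 F [-0.5 -0.3 -0.1] op60.3 g0 rot [-3.000e-04 -7.540e-02  9.972e-01  3.000e-04]
bar 2594 [[144.4, -42.8, 241.7], [145.5, -19.7, 246.1], [147.8, 3.6, 247.8], [150.7, 25.1, 248.6], [154.7, 43.4, 249.8]]
top 0 [(-129, 53), (-126, 55), (-123, 61)]
top 1 [(-78, 13), (-75, 21), (-72, 31), (-69, 25), (63, 9), (66, 28), (69, 26), (72, 34)]
wr 0 [(-129, 277), (-126, 355), (-123, 467)]
wr 1 [(-72, 112), (-69, 152), (-66, 173), (66, 56), (69, 184), (72, 179), (75, 128)]
```

View pics/w3.png

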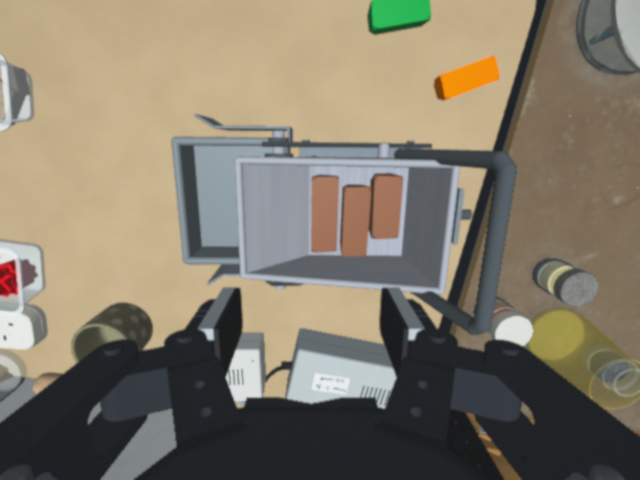

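The wrist view shows the three clay lumps at (325,213), (355,220) and (387,205) in the skip, the tub under the lip at (210,200), and the bar running from (505,165) to (483,325). The decoys are untouched. I'll pinch the bar.

Request:
servo_tool:
  commands:
    - [[0,40,0],0,40]
    - [[0,40,0],0,40]
    - [[0,30,0],0,40]
    - [[0,12,0],0,40]
    - [[0,0,30],0,40]
    - [[0,0,30],0,40]
    - [[0,0,25],0,40]
    - [[0,0,15],0,40]
    - [[0,0,0],0,40]

```text
time_s: 20.52
eef_pos: [0.5001, 0.3835, 0.2453]
eef_rot: [-0.001, -0.073, 0.997, -0.001]
wrist_force: [0.8, 0.2, 0.8]
opening: 0.465
grasp_force: 0.0
```

Run:
```python
from h import *
o=st();O=np.array([.5225,.2383]);yaw=np.radians(8.15); xf=np.array([-np.sin(yaw),np.cos(yaw)]); yf=np.array([-np.cos(yaw),-np.sin(yaw)])
d=o['eef_pos'][:2]-O;print(d@xf*1000,d@yf*1000)
# arc increments in (dy=+xf, dz down) for pinch, q in steps
import math
def p(q): return 199*math.cos(.679+q),199*math.sin(.679+q)
for q in np.arange(0,1.81,.1):
    a,b=p(q),p(q+.1);print('%.1f dy %.1f dz %.1f'%(q,b[0]-a[0],-(b[1]-a[1])))
```

```text
t20.52 pos [500.1 383.5 245.3] psi3.288 F [0.8 0.2 0.8] op39.7 g0 rot [-1.000e-03 -7.300e-02  9.973e-01 -5.000e-04]
146.87260525017783 1.5498665022871012
0.0 dy -13.3 dz -14.8
0.1 dy -14.7 dz -13.4
0.2 dy -15.9 dz -11.9
0.3 dy -17.0 dz -10.3
0.4 dy -18.0 dz -8.5
0.5 dy -18.7 dz -6.7
0.6 dy -19.3 dz -4.8
0.7 dy -19.7 dz -2.8
0.8 dy -19.9 dz -0.8
0.9 dy -19.9 dz 1.2
1.0 dy -19.6 dz 3.1
1.1 dy -19.2 dz 5.1
1.2 dy -18.6 dz 7.0
1.3 dy -17.8 dz 8.8
1.4 dy -16.9 dz 10.5
1.5 dy -15.7 dz 12.2
1.6 dy -14.4 dz 13.7
1.7 dy -13.0 dz 15.1
1.8 dy -11.4 dz 16.3
```

Request:
servo_tool:
  commands:
    - [[0,3.5,0],0,30]
    - [[0,0,0],0,16]
    - [[0,0,0],0,8]
    - [[0,0,0],0,0]
    - [[0,0,0],0,0]
    - [[0,0,0],0,0]
    - [[0,0,0],0,0]

```text
time_s: 21.4
eef_pos: [0.5002, 0.3883, 0.2477]
eef_rot: [0.001, -0.074, 0.997, 0.0]
wrist_force: [-0.2, 0.2, 5.5]
opening: 0.115
grasp_force: 58.7
```

Request:
servo_tool:
  commands:
    - [[0,-6.5,-7.5],0,0]
    - [[0,-6.8,-7.3],0,0]
    - [[0,-7.2,-6.9],0,0]
    - [[0,-7.5,-6.5],0,0]
    - [[0,-7.8,-6.1],0,0]
    - [[0,-8.1,-5.8],0,0]
    - [[0,-8.4,-5.3],0,0]
    - [[0,-8.6,-5.0],0,0]
    - [[0,-8.9,-4.5],0,0]
    - [[0,-9.1,-4.0],0,0]
    - [[0,0,0],0,0]

```text
time_s: 22.78
eef_pos: [0.5111, 0.3125, 0.3079]
eef_rot: [0.001, -0.074, 0.997, 0.003]
wrist_force: [-5.5, 9.4, 9.4]
opening: 0.115
grasp_force: 59.1
```

```bash
cat > ang.py <<'E'
from h import *
import sys
o=st();O=np.array([.5225,.2383]);yaw=np.radians(8.15); xf=np.array([-np.sin(yaw),np.cos(yaw)]); yf=np.array([-np.cos(yaw),-np.sin(yaw)])
d=o['eef_pos'][:2]-O;x=d@xf*1000+5;z=o['eef_pos'][2]*1000-3-118
print('frame',x-5,d@yf*1000,z+118,'r',np.hypot(x,z),'q',np.arctan2(z,x)-.679)
E
python3 ang.py
```

```text
t22.77 pos [511.1 312.5 307.9] psi3.290 F [-5.5  9.4  9.4] op9.8 g59 rot [ 0.0014 -0.074   0.9972  0.0033]
frame 75.08980906226866 0.7990382005852361 304.8812823577007 r 203.31992330140523 q 0.48691434628393027
```

Request:
servo_tool:
  commands:
    - [[0,-9.3,-3.7],0,0]
    - [[0,-9.4,-3.1],0,0]
    - [[0,-9.6,-2.7],0,0]
    - [[0,-9.7,-2.1],0,0]
    - [[0,-9.8,-1.7],0,0]
    - [[0,-9.9,-1.2],0,0]
    - [[0,-9.9,-0.7],0,0]
    - [[0,-10,-0.2],0,0]
    - [[0,-10,0.3],0,0]
    - [[0,-9.9,0.8],0,0]
    - [[0,-9.8,1.3],0,0]
    - [[0,-9.8,1.8],0,0]
    - [[0,-9.7,2.3],0,0]
    - [[0,-9.5,2.8],0,0]
    - [[0,-9.4,3.3],0,0]
    - [[0,-9.2,3.7],0,0]
    - [[0,0,0],0,0]

```text
time_s: 24.9
eef_pos: [0.5335, 0.1561, 0.304]
eef_rot: [-0.001, -0.073, 0.997, -0.0]
wrist_force: [-3.6, -0.6, 2.1]
opening: 0.114
grasp_force: 67.0
```

```bash
python3 ang.py
```

```text
t24.90 pos [533.5 156.1 304. ] psi3.288 F [-3.6 -0.6  2.1] op9.7 g67 rot [-7.000e-04 -7.320e-02  9.973e-01 -3.000e-04]
frame -82.93803952018224 0.7857374091128564 301.0251815864023 r 198.92851756091943 q 1.2943717539363717
```

Forces are low and q≈1.29. I'll continue to about 1.75.

Request:
servo_tool:
  commands:
    - [[0,-9.0,4.3],0,0]
    - [[0,-8.8,4.7],0,0]
    - [[0,-8.5,5.1],0,0]
    - [[0,-8.3,5.5],0,0]
    - [[0,-8.0,5.9],0,0]
    - [[0,-7.7,6.3],0,0]
    - [[0,-7.4,6.7],0,0]
    - [[0,-7.0,7.0],0,0]
    - [[0,-6.6,7.4],0,0]
    - [[0,0,0],0,0]
    - [[0,0,0],0,0]

```text
time_s: 26.28
eef_pos: [0.5437, 0.086, 0.2506]
eef_rot: [-0.001, -0.074, 0.997, -0.0]
wrist_force: [-4.5, -1.2, -1.1]
opening: 0.117
grasp_force: 68.9
```

```bash
python3 ang.py
python3 - <<'E'
from h import *
c=cam('scene','s4'); cam('top','t4')
a=c['color'][:,:,::-1][180:400,150:400]; b=load('top')['color'][:,:,::-1][170:330,150:350]
cv2.imwrite('pics/m4.png',np.hstack([cv2.resize(a,(400,352)),cv2.resize(b,(400,352))]))
E
```

```text
t26.27 pos [543.7  86.  250.6] psi3.289 F [-4.5 -1.2 -1.1] op10.0 g69 rot [-1.200e-03 -7.350e-02  9.973e-01 -2.000e-04]
frame -153.75939195803429 0.5739437519525492 247.5643169136945 r 197.27206825355773 q 1.7460521827991704
```

View pics/m4.png

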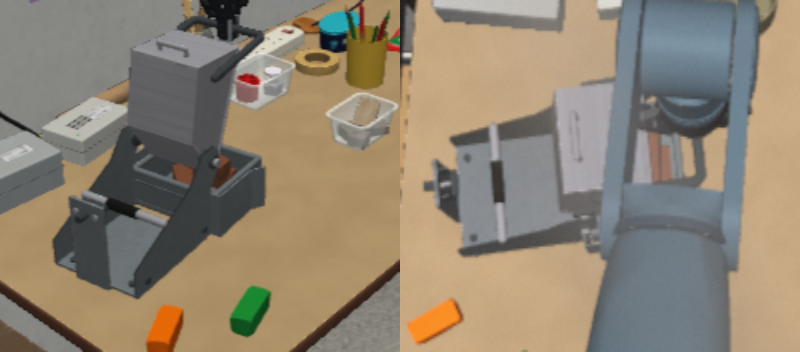

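The picture shows the skip right over, with brown lumps in the tub at (195,165) in the scene half and (655,155) in the top half. I'll check the lumps' positions and heights by colour.

```bash
cat > lump.py <<'E'
from h import *
O=np.array([.5225,.2383]);yaw=np.radians(8.15); xf=np.array([-np.sin(yaw),np.cos(yaw)]); yf=np.array([-np.cos(yaw),-np.sin(yaw)])
for n in('scene','top','wrist'):
    c=cam(n,None);W=cloud(c);d=W[...,:2]-O;G=np.stack([d@xf*1000,d@yf*1000,W[...,2]*1000],-1)
    h=cv2.cvtColor(c['color'],cv2.COLOR_RGB2HSV)
    m=((h[...,0]<14)|(h[...,0]>174))&(h[...,1]>80)&(h[...,1]<190)&(h[...,2]>35)&(G[...,0]>-220)&(G[...,0]<180)&(abs(G[...,1])<120)&(G[...,2]>-5)
    k,l,s,_=cv2.connectedComponentsWithStats(m.astype(np.uint8))
    for i in range(1,k):
        if s[i,4]>25: P=G[l==i]; print(n,s[i].tolist(),np.nanpercentile(P,[3,50,97],axis=0).round(0).tolist())
E
python3 lump.py
```

```text
scene [283, 277, 15, 21, 160] [[-109.0, 16.0, 15.0], [-89.0, 37.0, 47.0], [-64.0, 47.0, 76.0]]
scene [258, 282, 14, 13, 129] [[-86.0, -48.0, 25.0], [-64.0, -23.0, 37.0], [-46.0, -2.0, 41.0]]
top [274, 230, 6, 22, 73] [[-101.0, -37.0, 59.0], [-96.0, -15.0, 65.0], [-92.0, 15.0, 74.0]]
top [281, 237, 4, 15, 53] [[-113.0, -24.0, 32.0], [-108.0, -3.0, 38.0], [-103.0, 14.0, 44.0]]
wrist [348, 185, 92, 82, 4970] [[-115.0, -35.0, 31.0], [-88.0, -2.0, 40.0], [-38.0, 32.0, 65.0]]
```

Run:
```python
from h import *
c=load('wrist')['color'][:,:,::-1];cv2.imwrite('pics/w5.png',cv2.resize(c[120:330,250:530],(800,600)))
```

```text
(no output)
```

View pics/w5.png

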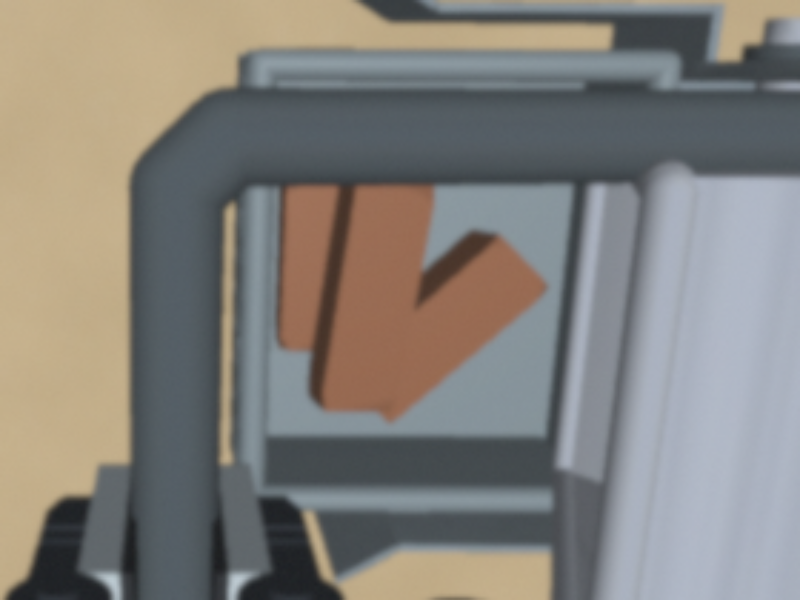

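All three lumps lie in the tub: at (310,265), (370,300), and the angled one at (470,325). Now I'll ease the skip back.

Request:
servo_tool:
  commands:
    - [[0,6.6,-7.4],0,0]
    - [[0,7.0,-7.0],0,0]
    - [[0,7.4,-6.7],0,0]
    - [[0,7.7,-6.3],0,0]
    - [[0,8.0,-5.9],0,0]
    - [[0,8.3,-5.5],0,0]
    - [[0,8.5,-5.1],0,0]
    - [[0,8.8,-4.7],0,0]
    - [[0,9.0,-4.3],0,0]
    - [[0,9.2,-3.7],0,0]
    - [[0,9.4,-3.3],0,0]
    - [[0,9.5,-2.8],0,0]
    - [[0,9.7,-2.3],0,0]
    - [[0,9.8,-1.8],0,0]
    - [[0,9.8,-1.3],0,0]
    - [[0,9.9,-0.8],0,0]
    - [[0,10,-0.3],0,0]
    - [[0,10,0.2],0,0]
    - [[0,9.9,0.7],0,0]
    - [[0,0,0],0,0]

```text
time_s: 29.02
eef_pos: [0.52, 0.2551, 0.3222]
eef_rot: [0.002, -0.074, 0.997, 0.001]
wrist_force: [-5.1, 1.5, 5.9]
opening: 0.116
grasp_force: 63.2
```

```bash
python3 ang.py
```

```text
t29.02 pos [520.  255.1 322.2] psi3.290 F [-5.1  1.5  5.9] op9.9 g63 rot [ 0.0019 -0.0743  0.9972  0.0014]
frame 16.984710296632795 0.08094398924349397 319.16885342382875 r 202.36658586507005 q 0.7829434435434426
```

Request:
servo_tool:
  commands:
    - [[0,9.9,1.2],0,0]
    - [[0,9.8,1.7],0,0]
    - [[0,9.7,2.1],0,0]
    - [[0,9.6,2.7],0,0]
    - [[0,9.4,3.1],0,0]
    - [[0,9.3,3.7],0,0]
    - [[0,9.1,4.0],0,0]
    - [[0,8.9,4.5],0,0]
    - [[0,8.6,5.0],0,0]
    - [[0,8.4,5.3],0,0]
    - [[0,8.1,5.8],0,0]
    - [[0,7.8,6.1],0,0]
    - [[0,5,4.3],0,0]
    - [[0,0,0],0,0]

```text
time_s: 30.78
eef_pos: [0.504, 0.366, 0.2693]
eef_rot: [0.001, -0.073, 0.997, 0.0]
wrist_force: [6.8, 4.1, -0.9]
opening: 0.119
grasp_force: 68.1
```

```bash
python3 ang.py
```

```text
t30.77 pos [504.  366.  269.3] psi3.288 F [ 6.8  4.1 -0.9] op10.2 g68 rot [ 1.000e-03 -7.340e-02  9.973e-01  4.000e-04]
frame 129.0325925140221 0.18772259229659846 266.2606652308757 r 199.86485611715653 q 0.15675729394469262
```

Request:
servo_tool:
  commands:
    - [[0,4,3.6],0,0]
    - [[0,4,3.7],0,0]
    - [[0,4,3.8],0,0]
    - [[0,4,4.0],0,0]
    - [[0,4,4.2],0,0]
    - [[0,2.5,3.4],0,0]
    - [[0,0,0],0,0]

```text
time_s: 31.65
eef_pos: [0.5007, 0.3878, 0.2467]
eef_rot: [0.001, -0.073, 0.997, 0.0]
wrist_force: [6.4, 2.4, -0.6]
opening: 0.112
grasp_force: 67.1
```

```bash
python3 ang.py
```

```text
t31.65 pos [500.7 387.8 246.7] psi3.289 F [ 6.4  2.4 -0.6] op9.6 g67 rot [ 0.001  -0.0735  0.9973  0.    ]
frame 151.09799818949907 0.3761873983515428 243.65631474993262 r 200.38985621857955 q -0.001227709596352211
```

Request:
servo_tool:
  commands:
    - [[0,0,1],0,0]
    - [[0,0,1],0,0]
    - [[0,0,0],0,0]

```text
time_s: 32.02
eef_pos: [0.5007, 0.3882, 0.2462]
eef_rot: [0.001, -0.074, 0.997, 0.001]
wrist_force: [4.2, 1.2, 5.2]
opening: 0.11
grasp_force: 67.9
```

Request:
servo_tool:
  commands:
    - [[0,0,0],0,10]
    - [[0,0,0],0,20]
    - [[0,0,0],0,35]
    - [[0,0,0],0,40]
    - [[0,0,0],0,40]
    - [[0,0,-15],0,40]
    - [[0,0,-30],0,40]
    - [[0,0,-30],0,40]
    - [[0,0,-25],0,40]
    - [[0,-35,0],0,40]
    - [[0,-45,0],0,40]
    - [[0,-42,0],0,40]
    - [[0,0,0],0,40]

```text
time_s: 33.65
eef_pos: [0.5185, 0.2645, 0.347]
eef_rot: [0.001, -0.072, 0.997, -0.0]
wrist_force: [-0.2, 0.2, -0.3]
opening: 0.47
grasp_force: 0.0
```

```bash
python3 lump.py
python3 - <<'E'
from h import *
st()
yaw=np.radians(8.15); xf=np.array([-np.sin(yaw),np.cos(yaw)]); yf=np.array([-np.cos(yaw),-np.sin(yaw)]); O=np.array([.5225,.2383])
for n in('wrist','top'):
    c=load(n);W=cloud(c);d=W[...,:2]-O;X=np.stack([d@xf*1000,d@yf*1000,W[...,2]*1000],-1)
    b=X[(X[...,2]>230)&(X[...,2]<275)&(X[...,0]>110)&(X[...,0]<185)&(abs(X[...,1])<45)]
    print('bar',len(b),np.percentile(b,[2,25,50,75,98],axis=0).round(1).tolist())
    q=X[(X[...,2]>54)&(X[...,2]<68)&(X[...,0]>-150)&(X[...,0]<-60)&(abs(X[...,1])<82)]
    for k in(0,1):
        h,e=np.histogram(q[:,k],bins=np.arange(-150,100,3));i=h>max(h)*.25;print(n,k,list(zip(e[:-1][i].tolist(),h[i].tolist())))
c=load('wrist');cv2.imwrite('pics/w6.png',c['color'][:,:,::-1])
E
```

```text
scene [283, 276, 14, 22, 161] [[-109.0, 15.0, 14.0], [-90.0, 37.0, 47.0], [-58.0, 50.0, 78.0]]
top [254, 229, 33, 32, 637] [[-112.0, -40.0, 31.0], [-85.0, -7.0, 43.0], [-38.0, 35.0, 70.0]]
wrist [192, 169, 45, 71, 2187] [[-116.0, -40.0, 35.0], [-88.0, -1.0, 63.0], [-70.0, 38.0, 65.0]]
t33.80 pos [517.8 267.3 346.4] psi3.289 F [-1.1  0.  -0.6] op40.1 g0 rot [ 6.000e-04 -7.360e-02  9.973e-01  3.000e-04]
bar 2596 [[144.4, -42.8, 241.7], [145.6, -19.7, 246.1], [147.8, 3.6, 247.8], [150.8, 25.0, 248.7], [154.8, 43.5, 249.9]]
wrist 0 [(-132, 255), (-129, 331), (-126, 520), (-102, 173), (-99, 214), (-96, 220), (-93, 219), (-90, 213), (-87, 216), (-84, 223), (-81, 200), (-78, 146)]
wrist 1 [(-75, 55), (-72, 120), (-69, 198), (-66, 88), (-39, 55), (-36, 68), (-33, 75), (-30, 77), (-27, 87), (-24, 72), (-21, 83), (-18, 73), (-15, 90), (-12, 72), (-9, 87), (-6, 75), (-3, 92), (0, 81), (3, 82), (6, 80), (9, 81), (12, 97), (15, 71), (18, 93), (21, 83), (24, 83), (27, 99), (30, 75), (33, 93), (36, 95), (39, 51), (66, 138), (69, 194), (72, 167), (75, 85)]Traceback (most recent call last):
  File "<stdin>", line 7, in <module>
    return _quantile_unchecked(
        a, q, axis, out, overwrite_input, method, keepdims, weights)
    return _ureduce(a,
                    func=_quantile_ureduce_func,
    ...<5 lines>...
                    overwrite_input=overwrite_input,
                    method=method)
    r = func(a, **kwargs)
    result = _quantile(arr,
                       quantiles=q,
    ...<2 lines>...
                       out=out,
                       weights=wgt)
    slices_having_nans = np.isnan(arr[-1, ...])
                                  ~~~^^^^^^^^^
IndexError: index -1 is out of bounds for axis 0 with size 0
```

The bar points match the pre-tip ones to 0.1 mm, so the skip is home. The tub is in the bay, the lumps are in it, and the gripper is clear.

```bash
python3 -c "
from bench import ctrl
print(ctrl.hand_in())"
```

```text
the job is handed in; nothing more can be done
None
```

The job is handed in, with no verdict returned: my last measurements showed all three lumps in the grey tub, the tub in the bay, the skip back upright under its catch, and the gripper clear.

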